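Pack the capped black fittings into the yellow parts tray

ROBOT

A 6-joint arm with a two-finger parallel gripper is mounted at the origin on the work surface. World frame = base frame: x ahead of the robot, y to its left, z up, the work surface at z = 0. Lengths are in m, angles in rad, forces in N, time in s.
With the tool pointing down it reaches from about 0.3 to 0.875 m from the base axis. Payload 6.4 kg.
Tool frame: the origin (TCP) lies midway between the tips of the shut fingers; the grasp point (between the pads) lies ctrl.grasp_offset behind it (ctrl.grasp_offset is the distance from the TCP to the grasp point, in m); z points along the fingers, y is the line along which they close (so a half turn about z gives the same grasp; the last joint's range is limited). The gripper opens to 88 mm and grips with 3 to 60 N. Pads are 18 mm wide; open, the fingers measure 123 mm over their backs; the gripper's body (75 mm by 187 mm) begins 45 mm behind the grasp point.
Start: joints at [1.018, 0.181, 1.607, -0, 1.354, -0.206], TCP at [0.195, 0.541, 0.239] pointing down, gripper open.
Joint ranges: [-2.99, 2.99], [-0.89, 2.07], [0.3, 2.58], [-1.14, 4.28], [0, 2.63], [-3.12, 3.12]. Speed limits (rad/s): [2.57, 2.57, 3.01, 3.14, 3.14, 3.14].

INTERFACE

Orientations are given as a unit quaternion [x, y, z, w].
In Python, from bench import ctrl gives the robot as it stands.
- The arm moves only by the shell command python3 -m creep 'ROWS' [FORCE]. ROWS is a JSON object of lists of equal length, an entry for each row: "angular": the turn, a rotation vector about the tool's x, y, z in degrees, a list of three; "xyz": the shift along the tool's x, y, z in m, a list of three; "claw": the finger opening in m, from 0 to 0.0881. A call has 1 to 20 rows; each row is the pose to reach, as a shift and turn from the pose commanded when the call began, along the tool's axes at that moment; what a row does not reach only later rows make up. A row lasts 1/8 s, in which the tool goes at most 62.5 mm and 10.7 degrees, less where a joint would pass 70% of its speed; a pose out of reach is approached as far as the arm can. A call with a gripper value outside its range is refused whole. The fingers move at their own pace and stop on an object; FORCE is the grip in N (left out, the last holds). Time passes only in rows, so rows that repeat a pose let the fingers close. It gives the time, the measured TCP pose, the force, the opening and the grip force at its end, in the units of the state.
- ctrl.sense(): the state, without advancing time (a new reading comes with each control period).
- ctrl.grab_frame(name): name is "scene" or "top" or "wrist"; returns a dict with "color" (420x560x3 uint8, blue, green, red), "range_z" (420x560 float32, m along the optical axis (not along the pixel's ray), 0 where there is no reading), "K" (3x3 intrinsics, pixels), "k1" (the pictures are not rectified: a ray, as slopes to the right and down, at radius r is drawn at 1 + k1 r^2 times it, then the intrinsics apply), "R" (3x3) and "t" (3): a world point X has camera coordinates R X + t; the wrist camera has in their place "mount" (4x4, takes a point from camera to tool coordinates, whose origin is the TCP and whose axes are the flange's). Camera axes: x right, y down, z forward; pixel columns grow to the right and rows downward; lengths in m; the calibration is good to about 2 mm. A picture is of the moment at which its call begins: read the wrist's pose just before it.
- ctrl.finish_job(): hands the job in; it is judged then, once.
The state is a dict: "time_s": time; "qpos": joint angles; "qvel": joint speeds; "joint_torque": joint torques, N m; "ee_pos": TCP position; "orientation": TCP orientation; "contact_force": force on the tool from outside, world axes, zero at the start; "ft_torque": the same for the moment, N m; "grip_width": finger opening in m; "grip_force": force on a finger pad.
Only numpy, scipy, OpenCV 4.12 (cv2) and the standard library are available. Lean on these libraries where they do the work, as an engineer would, in place of code of your own. Each camera call takes 0.05 s, during which the arm holds its last target. There are 200 camera calls.

TASK

Pack the parts tray for the next pipe job: stand each of the four black iron fittings upright in the middle of the bay lined in the same colour as its plastic cap (red elbow, blue tee, green coupling, white nipple). Leave the two bright galvanised fittings standing where they are on the bench.

Things in the scene. Friction and masses are not known exactly. Their poses are not given: they have to be found in the camera images.
- elbow: black iron pipe elbow, RED cap; 57 mm long (x), 54 mm high. Stands on one mouth (40 mm collar, 11 mm high, axis at x = -8.5 mm); the other leg is level, 33 mm up, pointing to +x, its end in the cap (42 mm diameter, 15 mm long). Grip above the origin, across y, 33 mm up: bare body, 34 mm wide. Origin: underside, middle of its length. z up. 0.18 kg.
- tee: black iron pipe tee, BLUE cap; 57 mm long (x), 68 mm high. Stands on one end of its run (34 mm diameter, 40 mm collar at the foot, axis at x = -8 mm); side branch (40 mm collar) to +x, 30 mm up. The cap (42 mm diameter, 52 to 68 mm up, on the run's axis) is a good grip from any side. Origin: underside, middle of its length. z up. 0.24 kg.
- coupling: black iron pipe coupling (straight sleeve), GREEN cap, 50 mm high, upright: 34 mm diameter, 40 mm collar at the foot (11 mm high); cap on top, 42 mm diameter, 34 to 50 mm up, a good grip from any side. Origin: centre of its underside. z up. 0.16 kg.
- nipple: black iron hexagon nipple, WHITE cap, 52 mm high, upright: thread of 27 mm diameter at the foot, hexagon 30 mm across flats from 19 to 32 mm up; cap on top, 38 mm diameter, 34 to 52 mm up, a good grip from any side. Origin: centre of its underside. z up. 0.12 kg.
- red_bay: red lining, 94 x 94 x 3 mm, of one of the four bays of the fixed yellow tray (2 by 2 bays, 103 mm apart, 210 x 210 mm over all; any colour may be in any bay). Origin: centre of its underside, 4 mm above the bench; a fitting stands 3 mm above the origin. x, y parallel to the tray's walls, z up. Walls 4 mm thick, tops 20 mm above the bench.
- blue_bay: blue lining, 94 x 94 x 3 mm, of one of the four bays of the fixed yellow tray (2 by 2 bays, 103 mm apart, 210 x 210 mm over all; any colour may be in any bay). Origin: centre of its underside, 4 mm above the bench; a fitting stands 3 mm above the origin. x, y parallel to the tray's walls, z up. Walls 4 mm thick, tops 20 mm above the bench.
- green_bay: green lining, 94 x 94 x 3 mm, of one of the four bays of the fixed yellow tray (2 by 2 bays, 103 mm apart, 210 x 210 mm over all; any colour may be in any bay). Origin: centre of its underside, 4 mm above the bench; a fitting stands 3 mm above the origin. x, y parallel to the tray's walls, z up. Walls 4 mm thick, tops 20 mm above the bench.
- white_bay: white lining, 94 x 94 x 3 mm, of one of the four bays of the fixed yellow tray (2 by 2 bays, 103 mm apart, 210 x 210 mm over all; any colour may be in any bay). Origin: centre of its underside, 4 mm above the bench; a fitting stands 3 mm above the origin. x, y parallel to the tray's walls, z up. Walls 4 mm thick, tops 20 mm above the bench.
- galv_elbow: look-alike that stays: bright galvanised (silver) elbow of the same shape and pose as the black one (57 mm long, 40 mm wide, 53 mm high), open dark mouth, no cap. Origin as for the black elbow.
- galv_coupling: look-alike that stays: bright galvanised (silver) coupling, 40 mm diameter, 50 mm high, upright, open dark mouth on top, no cap. Origin: centre of its underside.
Mind the look-alikes: they are no part of the job. Leave any pink look-alike of the elbow alone.

How it is judged:
At the end, for the whole second after the job is handed in: Each black fitting stands upright (within 0.15 rad) and at rest on the lining of its own colour, its origin within 15 mm of the bay's centre; both galvanised fittings are still upright and within 30 mm of where they started (horizontal distance between elbow and red_bay below 0.015 m and z of elbow in the frame of red_bay between -0.001 and 0.008 m and angle between each of elbow, tee, coupling, nipple, galv_elbow, galv_coupling's own z axis and vertical below 0.15 rad and linear speed of each of elbow, tee, coupling, nipple below 0.02 m/s and angular speed of each of elbow, tee, coupling, nipple below 0.2 rad/s and horizontal distance between tee and blue_bay below 0.015 m and z of tee in the frame of blue_bay between -0.001 and 0.008 m and horizontal distance between coupling and green_bay below 0.015 m and z of coupling in the frame of green_bay between -0.001 and 0.008 m and horizontal distance between nipple and white_bay below 0.015 m and z of nipple in the frame of white_bay between -0.001 and 0.008 m and distance of each of galv_elbow, galv_coupling from where it was at the start of the episode below 0.03 m); the robot touches nothing.
It fails at once if a galvanised fitting is moved by more than 30 mm (distance of any of galv_elbow, galv_coupling from where it was at the start of the episode above 0.03 m).
It also fails if it takes over 96 s, if anything falls off the work surface, if the arm or the gripper's body presses on something with over 40 N, if the wrist force passes 120 N, or if a joint passes its speed limit or range.

## Working session

There is one attempt and no reset: what is moved stays moved. The work goes in short steps, Python scripts to look and compute and a shell command to move; the robot and the scene stay as the last step left them, time stands still between calls to the robot, and variables do not carry over. Pictures are saved under pics/ and viewed, at most 14 in all, crops included, and the job is handed in when it is done.

```bash
mkdir -p pics; ls; python3 - <<'E'
from bench import ctrl
import cv2,numpy as np
print(ctrl.sense(), ctrl.grasp_offset)
for n in("top","scene"):
    f=ctrl.grab_frame(n); cv2.imwrite(f"pics/{n}0.png",f["color"]); np.savez(f"pics/{n}0.npz",**f)
    print(n,f["K"],f["k1"],f["R"],f["t"])
E
```

```text
pics
{'time_s': 0.0, 'qpos': array([ 1.01771063e+00,  1.81478784e-01,  1.60801780e+00, -1.26914495e-05,
        1.35378442e+00, -2.06293784e-01]), 'qvel': array([ 0.0013861 ,  0.00064038, -0.00081975,  0.00087059, -0.00141334,
        0.00128744]), 'joint_torque': array([ 1.04774630e-03, -4.33864582e+01, -3.41856086e+01,  7.02684699e-02,
        3.85681924e-02, -1.60561685e-04]), 'ee_pos': array([0.19512856, 0.54030881, 0.23784041]), 'orientation': array([ 1.72526957e-01,  9.85004435e-01, -7.86348524e-04, -3.07123916e-04]), 'contact_force': array([0.13131393, 0.13811929, 0.19160383]), 'ft_torque': array([-0.02461563, -0.02744819,  0.00865728]), 'grip_force': 0.0, 'grip_width': 0.0882986187947638} 0.0187
top [[484.39183221   0.         275.28317818]
 [  0.         484.39183221 214.86125904]
 [  0.           0.           1.        ]] -0.17706598329385287 [[ 0.10801328 -0.99414017  0.00429657]
 [-0.97093551 -0.10641863 -0.21438124]
 [ 0.21358223  0.01898433 -0.97674061]] [-0.09828952  0.49078154  1.12490731]
scene [[453.98214614   0.         279.25480227]
 [  0.         453.98214614 209.28214983]
 [  0.           0.           1.        ]] -0.009137823004621824 [[-0.0746218   0.99713663  0.01225255]
 [ 0.63835816  0.05720443 -0.76761091]
 [-0.76611386 -0.049459   -0.640799  ]] [ 0.07963337 -0.26483742  1.489514  ]
```

View pics/top0.png

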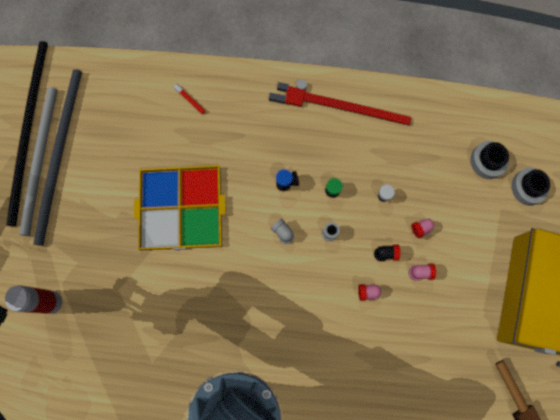

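View pics/scene0.png

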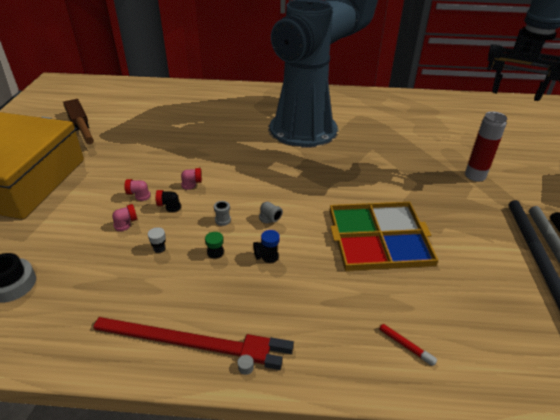

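The top view shows the tray at (180,207), with bays blue at top left, red top right, white bottom left and green bottom right. The black fittings are the tee at (286,180), coupling (334,187), nipple (387,193) and elbow (387,253), whose red cap points right. The galvanised pair is at (283,231) and (331,231). Pink look-alikes stand at (424,228), (424,271) and (370,292).

```bash
cat > h.py <<'E'
import numpy as np,cv2
def cloud(f,R=None,t=None):
    """world points per pixel (H,W,3) from range"""
    K,k1=f["K"],float(f["k1"]); h,w=f["range_z"].shape
    u,v=np.meshgrid(np.arange(w,dtype=np.float32),np.arange(h,dtype=np.float32))
    p=cv2.undistortPointsIter(np.stack([u,v],-1).reshape(-1,1,2),K,np.array([k1,0,0,0.]),None,None,(3,50,1e-9)).reshape(h,w,2)
    z=f["range_z"].astype(float); P=np.dstack([p[...,0]*z,p[...,1]*z,z])
    if "mount" in f:   # R,t = tool pose
        M=f["mount"]; return (P@M[:3,:3].T+M[:3,3])@R.T+t
    return (P-f["t"])@f["R"]
def masks(bgr):
    H,S,V=[c.astype(int) for c in cv2.split(cv2.cvtColor(bgr,cv2.COLOR_BGR2HSV))]
    return dict(red=((H<7)|(H>173))&(S>190)&(V>70),blue=(abs(H-112)<12)&(S>150)&(V>60),green=(abs(H-65)<15)&(S>130)&(V>40),
      white=(S<40)&(V>150),pink=((H>160)|(H<5))&(S>60)&(S<175)&(V>90),dark=(V<45),grey=(S<60)&(V>60)&(V<=150))
E
python3 - <<'E'
from h import *
for n in("top","scene"):
    f=dict(np.load(f"pics/{n}0.npz")); P=cloud(f); m=masks(f["color"])
    print(n)
    for k,a in m.items():
        N,L,st,c=cv2.connectedComponentsWithStats(a.astype(np.uint8))
        for i in range(1,N):
            q=P[(L==i)&(f["range_z"]>0)]
            if len(q)<30: continue
            o=q.mean(0)
            if not(0.1<o[0]<.9 and abs(o[1])<.45 and o[2]<.12): continue
            zt=np.percentile(q[:,2],90); tp=q[q[:,2]>zt-.005][:,:2].astype(np.float32)
            (cx,cy),r=cv2.minEnclosingCircle(tp)
            print(k,len(q),c[i].round(),'mean',o.round(3),'zt',zt.round(3),'circ',round(cx,4),round(cy,4),round(r,4))
E
```

```text
top
red 1107 [341. 105.] mean [ 0.826 -0.186  0.016] zt 0.02 circ 0.8318 -0.2051 0.1686
red 127 [193. 102.] mean [0.793 0.212 0.014] zt 0.018 circ 0.7934 0.2118 0.0441
red 1149 [199. 187.] mean [0.561 0.159 0.008] zt 0.011 circ 0.5598 0.1582 0.0624
red 122 [417. 230.] mean [ 0.501 -0.398  0.046] zt 0.055 circ 0.5042 -0.4018 0.0145
red 90 [396. 252.] mean [ 0.439 -0.347  0.051] zt 0.055 circ 0.4395 -0.3461 0.0153
red 72 [433. 271.] mean [ 0.402 -0.44   0.051] zt 0.055 circ 0.4015 -0.4373 0.0149
red 98 [362. 292.] mean [ 0.335 -0.27   0.049] zt 0.056 circ 0.3348 -0.2723 0.0128
blue 209 [284. 178.] mean [ 0.59  -0.056  0.068] zt 0.072 circ 0.5912 -0.0563 0.02
blue 1108 [160. 189.] mean [0.545 0.261 0.008] zt 0.011 circ 0.5449 0.2605 0.0604
green 197 [334. 187.] mean [ 0.587 -0.181  0.05 ] zt 0.054 circ 0.5885 -0.1821 0.0192
green 1248 [200. 226.] mean [0.459 0.143 0.008] zt 0.011 circ 0.4584 0.1421 0.0618
white 136 [387. 191.] mean [ 0.59  -0.313  0.052] zt 0.055 circ 0.5892 -0.3129 0.0171
white 1020 [162. 227.] mean [0.445 0.238 0.008] zt 0.011 circ 0.4429 0.2402 0.0571
pink 162 [427. 
[... 2798 characters left out ...]
t 0.039 circ 0.6032 -0.1831 0.0156
dark 131 [280. 349.] mean [ 0.837 -0.015  0.012] zt 0.019 circ 0.8367 -0.0152 0.0202
dark 100 [272. 365.] mean [ 0.871 -0.028  0.012] zt 0.018 circ 0.8701 -0.0281 0.0151
grey 160 [224. 213.] mean [ 0.486 -0.179  0.034] zt 0.051 circ 0.4784 -0.1845 0.02
grey 146 [270. 208.] mean [ 0.474 -0.067  0.048] zt 0.052 circ 0.469 -0.0666 0.0242
grey 776 [395. 218.] mean [0.436 0.243 0.007] zt 0.009 circ 0.4359 0.2419 0.0583
grey 156 [156. 236.] mean [ 0.595 -0.314  0.048] zt 0.053 circ 0.5894 -0.3157 0.02
grey 123 [429. 358.] mean [0.833 0.257 0.012] zt 0.016 circ 0.8322 0.2576 0.0131
grey 204 [246. 363.] mean [ 0.875 -0.075  0.018] zt 0.021 circ 0.873 -0.0757 0.0144
```

```bash
python3 -m creep '{"angular":[[0,0,70],[0,0,70],[0,0,70],[0,0,70],[0,0,70],[0,0,70],[0,0,70],[0,0,70],[0,0,70],[0,0,70],[0,0,70],[0,0,70]],"xyz":[[-0.4,-0.216,-0.12],[-0.4,-0.216,-0.12],[-0.4,-0.216,-0.12],[-0.4,-0.216,-0.12],[-0.4,-0.216,-0.12],[-0.4,-0.216,-0.12],[-0.4,-0.216,-0.12],[-0.4,-0.216,-0.12],[-0.4,-0.216,-0.12],[-0.4,-0.216,-0.12],[-0.4,-0.216,-0.12],[-0.4,-0.216,-0.12]],"claw":[0.088,0.088,0.088,0.088,0.088,0.088,0.088,0.088,0.088,0.088,0.088,0.088]}'
cat >> h.py <<'E'
from scipy.spatial.transform import Rotation as Ro
def wrist(name):
    from bench import ctrl
    s=ctrl.sense(); f=ctrl.grab_frame("wrist"); cv2.imwrite(f"pics/{name}.png",f["color"])
    R=Ro.from_quat(s["orientation"]).as_matrix()
    print('tcp',s["ee_pos"].round(4),'tool x',R[:,0].round(4),'y',R[:,1].round(4),'t',s["time_s"])
    return f,cloud(f,R,s["ee_pos"])
def report(f,P,minn=150,keys=None):
    for k,a in masks(f["color"]).items():
        if keys and k not in keys: continue
        N,L,st,c=cv2.connectedComponentsWithStats(a.astype(np.uint8))
        for i in range(1,N):
            q=P[(L==i)&(f["range_z"]>0)]
            if len(q)<minn: continue
            zt=np.percentile(q[:,2],90); tp=q[q[:,2]>zt-.005][:,:2].astype(np.float32)
            (cx,cy),r=cv2.minEnclosingCircle(tp); b=cv2.minAreaRect(tp)
            print(k,len(q),c[i].round(),'mean',q.mean(0).round(4),'zt',zt.round(3),'circ',round(cx,4),round(cy,4),round(r,4),'rect',np.round(b[0],4),np.round(b[1],3),round(b[2],1))
E
python3 - <<'E'
from h import *
f,P=wrist("w1"); print(f["mount"].round(3)); report(f,P)
E
```

```text
time_s: 1.6
ee_pos: [0.4975, 0.2026, 0.3585]
orientation: [0.706, 0.709, -0.0, -0.0]
contact_force: [0.2, 0.2, -0.5]
grip_width: 0.0883
grip_force: 0.0
tcp [0.4975 0.2026 0.3585] tool x [-0.004  1.     0.   ] y [ 1.e+00  4.e-03 -4.e-04] t 1.6
[[-0.    -0.957 -0.289  0.075]
 [ 1.    -0.     0.001  0.001]
 [-0.001 -0.289  0.957 -0.148]
 [ 0.     0.     0.     1.   ]]
red 521 [475. 157.] mean [0.7935 0.2149 0.0146] zt 0.017 circ 0.7934 0.2142 0.045 rect [0.7942 0.2135] [0.09  0.013] 52.0
red 3288 [323. 190.] mean [0.5601 0.1595 0.0091] zt 0.01 circ 0.5599 0.1583 0.0644 rect [0.5602 0.158 ] [0.093 0.094] 8.8
blue 3852 [315. 124.] mean [0.5443 0.2612 0.009 ] zt 0.01 circ 0.544 0.2603 0.0643 rect [0.5443 0.26  ] [0.092 0.093] 9.1
green 3173 [259. 199.] mean [0.4587 0.1435 0.009 ] zt 0.01 circ 0.4594 0.1424 0.0643 rect [0.4586 0.1421] [0.092 0.093] 9.1
green 265 [334. 375.] mean [ 0.5883 -0.1688  0.049 ] zt 0.053 circ 0.5891 -0.1762 0.0185 rect [ 0.5895 -0.171 ] [0.021 0.036] 87.1
white 3486 [248. 137.] mean [0.4434 0.2408 0.0089] zt 0.01 circ 0.4436 0.2394 0.062 rect [0.443  0.2401] [0.094
[... 445 characters left out ...]
 circ 0.5912 -0.0426 0.0128 rect [ 0.591 -0.04 ] [0.025 0.005] 4.2
dark 216 [331. 362.] mean [ 0.587  -0.1679  0.0193] zt 0.03 circ 0.5882 -0.1716 0.0157 rect [ 0.5876 -0.1684] [0.03  0.013] 9.1
grey 401 [242. 106.] mean [0.4362 0.2862 0.0087] zt 0.01 circ 0.4362 0.2841 0.0471 rect [0.436  0.2859] [0.094 0.011] 8.0
grey 1065 [551. 237.] mean [ 1.6376 -0.213  -0.7283] zt -0.744 circ 1.1445 -0.0512 0.6457 rect [1.2154 0.0712] [0.364 1.289] 59.9
grey 12669 [280. 329.] mean [0.4968 0.2246 0.4373] zt 0.443 circ 0.4982 0.2273 0.0513 rect [0.4982 0.2263] [0.102 0.009] 0.3
grey 407 [273. 368.] mean [ 0.4791 -0.1701  0.031 ] zt 0.052 circ 0.4784 -0.179 0.0185 rect [ 0.4789 -0.1722] [0.019 0.036] 85.5
```

View pics/w1.png

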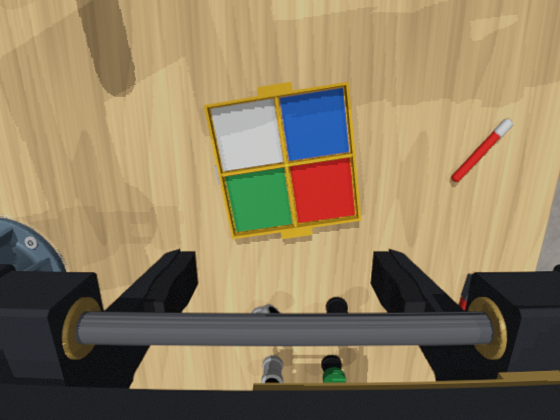

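The wrist view shows the tray centred at (282,160), rotated by about 9°. Its positions agree with the top camera. Next I'll look over the fittings.

```bash
python3 -m creep '{"angular":[[0,0,0],[0,0,0],[0,0,0],[0,0,0],[0,0,0],[0,0,0],[0,0,0],[0,0,0],[0,0,0],[0,0,0]],"xyz":[[-0.43,0.02,0],[-0.43,0.02,0],[-0.43,0.02,0],[-0.43,0.02,0],[-0.43,0.02,0],[-0.43,0.02,0],[-0.43,0.02,0],[-0.43,0.02,0],[-0.43,0.02,0],[-0.43,0.02,0]],"claw":[0.088,0.088,0.088,0.088,0.088,0.088,0.088,0.088,0.088,0.088]}'
python3 - <<'E'
from h import *
f,P=wrist("w2"); report(f,P,120)
E
```

```text
time_s: 2.9
ee_pos: [0.5194, -0.2267, 0.3589]
orientation: [0.706, 0.709, 0.0, 0.0]
contact_force: [-0.4, 1.1, -0.5]
grip_width: 0.088
grip_force: 0.0
tcp [ 0.5194 -0.2267  0.3589] tool x [-4.2e-03  1.0e+00  1.0e-04] y [1.0e+00 4.2e-03 2.0e-04] t 2.9
red 4447 [487. 126.] mean [ 0.8261 -0.1732  0.0173] zt 0.02 circ 0.8276 -0.2061 0.1707 rect [ 0.8172 -0.2046] [0.341 0.049] 81.9
red 317 [162. 196.] mean [ 0.3413 -0.2704  0.0488] zt 0.055 circ 0.3365 -0.2735 0.0152 rect [ 0.336  -0.2727] [0.029 0.014] 10.2
red 238 [234. 245.] mean [ 0.4445 -0.3466  0.0508] zt 0.056 circ 0.4416 -0.348 0.0144 rect [ 0.4416 -0.3478] [0.028 0.014] 8.2
red 340 [274. 272.] mean [ 0.5047 -0.3958  0.0455] zt 0.055 circ 0.503 -0.4004 0.0154 rect [ 0.5029 -0.3997] [0.029 0.014] 29.8
red 181 [214. 297.] mean [ 0.4076 -0.4386  0.0509] zt 0.055 circ 0.4044 -0.44 0.0148 rect [ 0.4045 -0.4396] [0.029 0.013] 3.0
blue 949 [342.  34.] mean [ 0.5917 -0.057   0.0695] zt 0.071 circ 0.5925 -0.0564 0.0204 rect [ 0.5925 -0.056 ] [0.039 0.039] 54.3
green 671 [333. 135.] mean [ 0.5887 -0.1818  0.0518] zt 0.053 circ 0.5891 -0.181
[... 1950 characters left out ...]
7 0.0347 rect [ 0.7199 -0.5828] [0.038 0.069] 88.1
grey 379 [508.  14.] mean [ 0.8284 -0.0163  0.0205] zt 0.022 circ 0.828 -0.0159 0.0209 rect [ 0.8284 -0.0163] [0.039 0.019] 83.6
grey 281 [531.  22.] mean [ 0.8636 -0.025   0.0205] zt 0.022 circ 0.8647 -0.025 0.0169 rect [ 0.8638 -0.0252] [0.03  0.019] 82.7
grey 710 [246.  54.] mean [ 0.4696 -0.0769  0.0407] zt 0.051 circ 0.4697 -0.0699 0.0257 rect [ 0.4681 -0.0697] [0.047 0.033] 58.9
grey 2631 [547. 222.] mean [ 1.6296 -0.5789 -0.7334] zt -0.744 circ 1.1626 -0.4859 0.648 rect [ 1.2714 -0.307 ] [0.518 1.292] 58.7
grey 13609 [287. 330.] mean [ 0.5246 -0.2122  0.4304] zt 0.443 circ 0.5196 -0.2036 0.0519 rect [ 0.5196 -0.2033] [0.104 0.009] 0.1
```

View pics/w2.png

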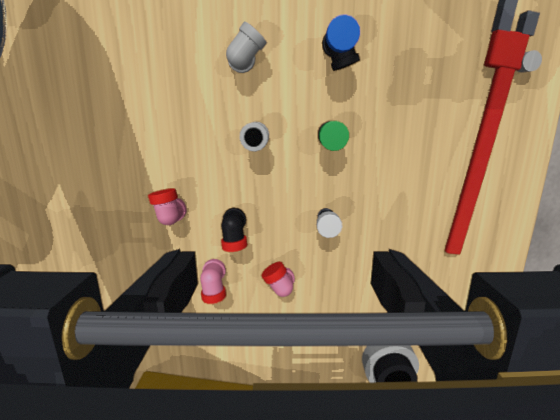

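The view shows the tee at (343,35) with its branch pointing down-right, the coupling at (333,135), the nipple at (329,225), and the elbow at (234,230) with its cap towards -y. The galvanised and pink parts leave room for the fingers. Tee first.

```bash
python3 -m creep '{"angular":[[0,0,0],[0,0,0],[0,0,0],[0,0,0],[0,0,0],[0,0,0],[0,0,0],[0,0,0],[0,0,0],[0,0,0]],"xyz":[[0.17,0.074,0.15],[0.17,0.074,0.15],[0.17,0.074,0.15],[0.17,0.074,0.15],[0.17,0.074,0.15],[0.17,0.074,0.21],[0.17,0.074,0.26],[0.17,0.074,0.3],[0.17,0.074,0.317],[0.17,0.074,0.317]],"claw":[0.088,0.088,0.088,0.088,0.088,0.088,0.088,0.088,0.088,0.088]}'
```

```text
time_s: 4.2
ee_pos: [0.5928, -0.0583, 0.042]
orientation: [0.706, 0.708, -0.0, -0.0]
contact_force: [-0.6, -0.3, 0.5]
grip_width: 0.0881
grip_force: 0.0
```

```bash
python3 -m creep '{"angular":[[0,0,0],[0,0,0],[0,0,0],[0,0,0],[0,0,0],[0,0,0],[0,0,0],[0,0,0],[0,0,0],[0,0,0],[0,0,0],[0,0,0],[0,0,0],[0,0,0],[0,0,0],[0,0,0],[0,0,0],[0,0,0]],"xyz":[[0,0,0],[0,0,0],[0,0,0],[0,0,0],[0,0,0],[0,0,-0.02],[0,0,-0.07],[0,0,-0.1],[0.03,-0.005,-0.1],[0.08,-0.012,-0.1],[0.13,-0.02,-0.1],[0.18,-0.028,-0.1],[0.23,-0.036,-0.1],[0.28,-0.044,-0.1],[0.31,-0.048,-0.1],[0.324,-0.05,-0.1],[0.324,-0.05,-0.1],[0.324,-0.05,-0.1]],"claw":[0.03,0.03,0.03,0.03,0.03,0.03,0.03,0.03,0.03,0.03,0.03,0.03,0.03,0.03,0.03,0.03,0.03,0.03]}' 30; python3 - <<'E'
from h import *
f,P=wrist("w3"); report(f,P,200,["blue","red","green"])
E
```

```text
time_s: 6.45
ee_pos: [0.5424, 0.2646, 0.1419]
orientation: [0.707, 0.708, -0.0, 0.0]
contact_force: [1.0, -0.3, -1.7]
grip_width: 0.0407
grip_force: 30.0
tcp [0.5424 0.2646 0.1419] tool x [-1.2e-03  1.0e+00 -4.0e-04] y [1.     0.0012 0.    ] t 6.45
red 1159 [534. 258.] mean [0.7851 0.2069 0.0133] zt 0.016 circ 0.7857 0.207 0.0352 rect [0.7872 0.2058] [0.07  0.014] 51.1
blue 13925 [285. 230.] mean [0.5443 0.2733 0.0849] zt 0.171 circ 0.5433 0.2674 0.0215 rect [0.5432 0.2724] [0.033 0.042] 89.9
```

View pics/w3.png

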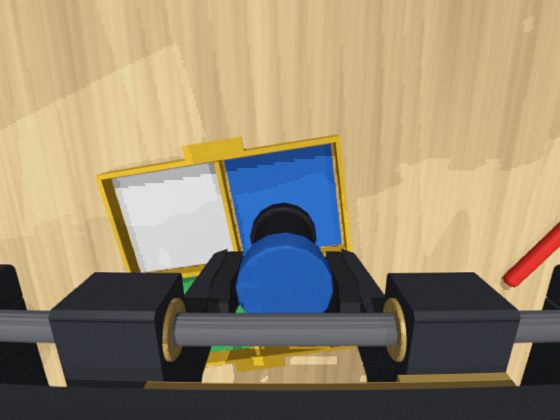

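The tee is upright in the grip over the blue bay at about (285,265), so I'll lower and release it.

```bash
python3 -m creep '{"angular":[[0,0,0],[0,0,0],[0,0,0],[0,0,0],[0,0,0],[0,0,0],[0,0,0],[0,0,0],[0,0,0],[0,0,0],[0,0,0],[0,0,0],[0,0,0],[0,0,0],[0,0,0],[0,0,0],[0,0,0],[0,0,0],[0,0,0],[0,0,0]],"xyz":[[0,0,0.05],[0,0,0.08],[0,0,0.09],[0,0,0.093],[0,0,0.093],[0,0,0.093],[0,0,0.093],[0,0,0.093],[0,0,0.04],[0,0,0],[-0.45,0.046,0],[-0.45,0.046,0],[-0.45,0.046,0],[-0.45,0.046,0],[-0.45,0.046,0],[-0.45,0.046,0],[-0.45,0.046,0],[-0.45,0.046,0],[-0.45,0.046,0],[-0.45,0.046,0]],"claw":[0.03,0.03,0.03,0.03,0.03,0.075,0.075,0.075,0.075,0.075,0.088,0.088,0.088,0.088,0.088,0.088,0.088,0.088,0.088,0.088]}'; python3 - <<'E'
from h import *
f,P=wrist("w4"); report(f,P,200,["blue","green","white"])
E
```

```text
time_s: 9.0
ee_pos: [0.5889, -0.1822, 0.1415]
orientation: [0.706, 0.708, 0.0, -0.001]
contact_force: [1.4, 0.9, -0.5]
grip_width: 0.0879
grip_force: 0.0
tcp [ 0.5889 -0.1822  0.1415] tool x [-3.7e-03  1.0e+00  9.0e-04] y [ 1.0e+00  3.7e-03 -7.0e-04] t 9.0
green 2165 [284. 210.] mean [ 0.59   -0.1798  0.0512] zt 0.053 circ 0.5897 -0.1815 0.0205 rect [ 0.5897 -0.1813] [0.039 0.04 ] 1.7
white 1402 [104.  43.] mean [ 0.466  -0.0611  0.0515] zt 0.054 circ 0.4667 -0.0627 0.0231 rect [ 0.4646 -0.0614] [0.045 0.022] 44.3
white 813 [141. 213.] mean [ 0.4778 -0.1825  0.0519] zt 0.053 circ 0.4775 -0.1841 0.0197 rect [ 0.4772 -0.1836] [0.039 0.037] 35.0
white 423 [282. 361.] mean [ 0.5884 -0.3225  0.0521] zt 0.055 circ 0.5883 -0.3159 0.018 rect [ 0.588  -0.3214] [0.016 0.036] 85.5
```

```bash
python3 -m creep '{"angular":[[0,0,0],[0,0,0],[0,0,0],[0,0,0],[0,0,0],[0,0,0],[0,0,0],[0,0,0],[0,0,0],[0,0,0],[0,0,0],[0,0,0],[0,0,0],[0,0,0],[0,0,0],[0,0,0],[0,0,0],[0,0,0],[0,0,0],[0,0,0]],"xyz":[[0,0,0.05],[0,0,0.095],[0,0,0.115],[0,0,0.118],[0,0,0.118],[0,0,0.118],[0,0,0.118],[0,0,0.118],[0,0,0.118],[0,0,0.09],[0,0,0.04],[0,0,0],[0.05,-0.02,0],[0.1,-0.04,0],[0.15,-0.06,0],[0.2,-0.08,0],[0.25,-0.1,0],[0.3,-0.12,0],[0.324,-0.13,0],[0.324,-0.13,0]],"claw":[0.088,0.088,0.088,0.088,0.03,0.03,0.03,0.03,0.03,0.03,0.03,0.03,0.03,0.03,0.03,0.03,0.03,0.03,0.03,0.03]}' 30; python3 - <<'E'
from h import *
f,P=wrist("w5"); report(f,P,200,["blue","green","white"])
E
```

```text
time_s: 11.55
ee_pos: [0.4572, 0.141, 0.1414]
orientation: [0.705, 0.709, -0.0, -0.0]
contact_force: [-0.4, -0.0, -1.6]
grip_width: 0.0411
grip_force: 30.0
tcp [0.4572 0.141  0.1414] tool x [-5.5e-03  1.0e+00  1.0e-04] y [ 1.0e+00  5.5e-03 -8.0e-04] t 11.55
blue 11429 [390.  54.] mean [0.534  0.2562 0.0313] zt 0.077 circ 0.5427 0.2693 0.021 rect [0.5426 0.2653] [0.041 0.033] 0.2
green 14870 [285. 225.] mean [0.4585 0.1509 0.0779] zt 0.17 circ 0.4579 0.1427 0.0218 rect [0.4579 0.1482] [0.042 0.032] 0.2
white 13932 [265.  74.] mean [0.4423 0.2457 0.009 ] zt 0.01 circ 0.4427 0.2441 0.0658 rect [0.4422 0.2439] [0.095 0.095] 9.0
```

View pics/w5.png

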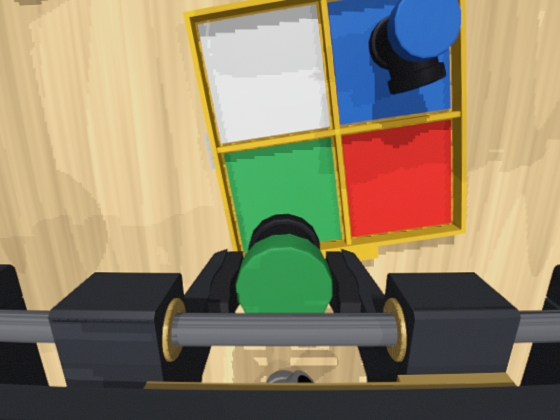

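The tee stands in the blue bay at (415,40), and the coupling hangs upright over green at (285,270).

```bash
python3 -m creep '{"angular":[[0,0,0],[0,0,0],[0,0,0],[0,0,0],[0,0,0],[0,0,0],[0,0,0],[0,0,0],[0,0,0],[0,0,0],[0,0,0],[0,0,0],[0,0,0],[0,0,0],[0,0,0],[0,0,0],[0,0,0],[0,0,0],[0,0,0],[0,0,0]],"xyz":[[0,0,0.05],[0,0,0.09],[0,0,0.107],[0,0,0.111],[0,0,0.111],[0,0,0.111],[0,0,0.111],[0,0,0.111],[0,0,0.06],[0,0,0],[-0.456,0.129,0],[-0.456,0.129,0],[-0.456,0.129,0],[-0.456,0.129,0],[-0.456,0.129,0],[-0.456,0.129,0],[-0.456,0.129,0],[-0.456,0.129,0],[-0.456,0.129,0],[-0.456,0.129,0]],"claw":[0.03,0.03,0.03,0.03,0.03,0.075,0.075,0.075,0.075,0.075,0.088,0.088,0.088,0.088,0.088,0.088,0.088,0.088,0.088,0.088]}'; python3 - <<'E'
from h import *
f,P=wrist("w6"); report(f,P,200,["green","white","red","dark"])
E
```

```text
time_s: 14.1
ee_pos: [0.588, -0.3151, 0.1412]
orientation: [0.706, 0.708, 0.0, -0.001]
contact_force: [0.1, 0.0, 0.5]
grip_width: 0.0882
grip_force: 0.0
tcp [ 0.588  -0.3151  0.1412] tool x [-0.0024  1.      0.0012] y [ 1.0e+00  2.4e-03 -9.0e-04] t 14.1
red 4987 [533. 181.] mean [ 0.8108 -0.2978  0.015 ] zt 0.017 circ 0.8135 -0.2882 0.089 rect [ 0.8162 -0.2886] [0.177 0.027] 83.2
red 937 [113. 248.] mean [ 0.4492 -0.3465  0.0492] zt 0.055 circ 0.4427 -0.3474 0.0153 rect [ 0.4423 -0.3479] [0.029 0.015] 6.2
red 554 [199. 297.] mean [ 0.5164 -0.3906  0.0492] zt 0.055 circ 0.5246 -0.3627 0.0444 rect [ 0.5292 -0.3652] [0.089 0.013] 61.9
white 1185 [120.  28.] mean [ 0.4781 -0.1846  0.0518] zt 0.053 circ 0.4774 -0.1841 0.0197 rect [ 0.4773 -0.185 ] [0.036 0.039] 89.7
white 1761 [284. 212.] mean [ 0.5886 -0.3134  0.0535] zt 0.055 circ 0.5884 -0.3136 0.0187 rect [ 0.5884 -0.3136] [0.036 0.036] 1.0
dark 1236 [119.  27.] mean [ 0.4776 -0.1841  0.0526] zt 0.053 circ 0.4774 -0.184 0.0141 rect [ 0.4773 -0.184 ] [0.026 0.026] 80.1
dark 2563 [113. 213.] mean [ 0.4474 -0.319   0.0377] zt 0.051 circ 0.4408 -0.3247 0.0188 rect [ 0.4405 -0.3235] [0.025 0.035] 2.6
dark 28953 [204. 369.] mean [ 0.5664 -0.2948  0.2289] zt 0.246 circ 0.5878 -0.2928 0.0556 rect [ 0.5878 -0.292 ] [0.111 0.005] 0.3
dark 9426 [463. 309.] mean [ 0.6415 -0.2985  0.2022] zt 0.228 circ 0.6408 -0.2902 0.0171 rect [ 0.6415 -0.2894] [0.03 0.02] 52.7
dark 729 [542. 351.] mean [ 0.6472 -0.2917  0.2313] zt 0.232 circ 0.6476 -0.2923 0.0075 rect [ 0.6466 -0.2919] [0.011 0.014] 17.8
```

```bash
python3 -m creep '{"angular":[[0,0,0],[0,0,0],[0,0,0],[0,0,0],[0,0,0],[0,0,0],[0,0,0],[0,0,0],[0,0,0],[0,0,0],[0,0,0],[0,0,0]],"xyz":[[0,0,0.05],[0,0,0.095],[0,0,0.113],[0,0,0.117],[0,0,0.117],[0,0,0.117],[0,0,0.117],[0,0,0.117],[0,0,0.117],[0,0,0.09],[0,0,0.04],[0,0,0]],"claw":[0.088,0.088,0.088,0.088,0.03,0.03,0.03,0.03,0.03,0.03,0.03,0.03]}' 30;
python3 -m creep '{"angular":[[0,0,0],[0,0,0],[0,0,0],[0,0,0],[0,0,0],[0,0,0],[0,0,0],[0,0,0],[0,0,0],[0,0,0],[0,0,0],[0,0,0],[0,0,0],[0,0,0]],"xyz":[[0.03,-0.008,0],[0.08,-0.021,0],[0.13,-0.034,0],[0.18,-0.047,0],[0.23,-0.06,0],[0.28,-0.072,0],[0.33,-0.085,0],[0.38,-0.098,0],[0.43,-0.111,0],[0.48,-0.124,0],[0.53,-0.137,0],[0.558,-0.144,0],[0.558,-0.144,0],[0.558,-0.144,0]],"claw":[0.03,0.03,0.03,0.03,0.03,0.03,0.03,0.03,0.03,0.03,0.03,0.03,0.03,0.03]}'; python3 - <<'E'
from h import *
f,P=wrist("w7"); report(f,P,200,["white"])
E
```

```text
time_s: 15.65
ee_pos: [0.5884, -0.3162, 0.1431]
orientation: [0.706, 0.708, 0.0, 0.0]
contact_force: [-0.5, -0.1, -1.4]
grip_width: 0.0371
grip_force: 30.0
time_s: 17.4
ee_pos: [0.4431, 0.2411, 0.1416]
orientation: [0.706, 0.708, -0.0, 0.0]
contact_force: [-0.5, 0.5, -2.1]
grip_width: 0.037
grip_force: 30.0
tcp [0.4431 0.2411 0.1416] tool x [-2.5e-03  1.0e+00 -5.0e-04] y [ 1.0e+00  2.5e-03 -2.0e-04] t 17.4
white 14729 [282. 221.] mean [0.4425 0.2488 0.0644] zt 0.169 circ 0.4437 0.2431 0.0189 rect [0.4433 0.2467] [0.037 0.03 ] 2.0
```

View pics/w7.png

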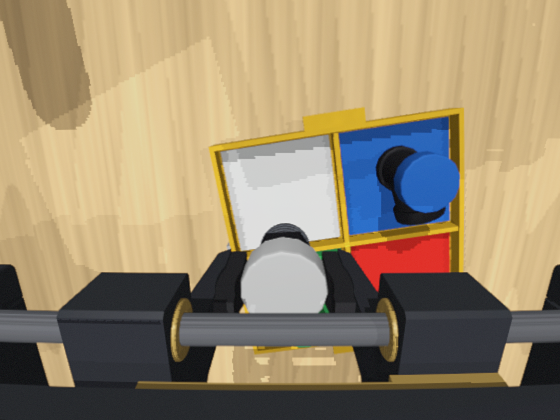

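```bash
python3 -m creep '{"angular":[[0,0,0],[0,0,0],[0,0,0],[0,0,0],[0,0,0],[0,0,0],[0,0,0],[0,0,0],[0,0,0],[0,0,0]],"xyz":[[0,0,0.05],[0,0,0.09],[0,0,0.106],[0,0,0.11],[0,0,0.11],[0,0,0.11],[0,0,0.11],[0,0,0.11],[0,0,0.06],[0,0,0]],"claw":[0.03,0.03,0.03,0.03,0.03,0.07,0.07,0.07,0.07,0.07]}'; python3 -m creep '{"angular":[[0,0,0],[0,0,0],[0,0,0],[0,0,0],[0,0,0],[0,0,0],[0,0,0],[0,0,0],[0,0,0],[0,0,0],[0,0,0],[0,0,0]],"xyz":[[-0.568,-0.003,0],[-0.568,-0.003,0],[-0.568,-0.003,0],[-0.568,-0.003,0],[-0.568,-0.003,0],[-0.568,-0.003,0],[-0.568,-0.003,0],[-0.568,-0.003,0],[-0.568,-0.003,0],[-0.568,-0.003,0],[-0.568,-0.003,0],[-0.568,-0.003,0]],"claw":[0.088,0.088,0.088,0.088,0.088,0.088,0.088,0.088,0.088,0.088,0.088,0.088]}'; python3 - <<'E'
from h import *
f,P=wrist("w8"); report(f,P,200,["pink","red","dark"])
E
```

```text
time_s: 18.7
ee_pos: [0.442, 0.2412, 0.1417]
orientation: [0.706, 0.708, -0.002, -0.001]
contact_force: [1.8, 0.4, 0.6]
grip_width: 0.0699
grip_force: 0.0
time_s: 20.2
ee_pos: [0.4414, -0.3247, 0.1415]
orientation: [0.706, 0.708, 0.0, -0.001]
contact_force: [0.8, 0.1, 0.6]
grip_width: 0.088
grip_force: 0.0
tcp [ 0.4414 -0.3247  0.1415] tool x [-0.0037  1.      0.001 ] y [ 1.0e+00  3.7e-03 -6.0e-04] t 20.2
red 1033 [148. 144.] mean [ 0.3419 -0.2721  0.0509] zt 0.056 circ 0.3364 -0.2752 0.0149 rect [ 0.3361 -0.2731] [0.029 0.014] 9.4
red 876 [284. 240.] mean [ 0.442  -0.3469  0.0514] zt 0.056 circ 0.4413 -0.3477 0.0155 rect [ 0.4414 -0.3477] [0.03  0.015] 5.4
red 1375 [352. 290.] mean [ 0.5014 -0.3963  0.0443] zt 0.055 circ 0.4901 -0.3726 0.0402 rect [ 0.4898 -0.3732] [0.03  0.076] 27.0
pink 2392 [162. 175.] mean [ 0.3469 -0.2967  0.0411] zt 0.052 circ 0.34 -0.2953 0.0191 rect [ 0.3405 -0.297 ] [0.026 0.034] 9.5
pink 1767 [239. 290.] mean [ 0.4029 -0.4009  0.0364] zt 0.05 circ 0.4098 -0.3578 0.0639 rect [ 0.4091 -0.3577] [0.125 0.029] 81.3
pink 303 [370. 307.] mean [ 0.5174 -0.4106  0.049 ] zt 0.052 circ 0.5074 -0.3751 0.0464 rect [ 0.4962 -0.3805] [0.025 0.093] 25.9
dark 1025 [338.  14.] mean [ 0.4774 -0.1864  0.0526] zt 0.054 circ 0.4775 -0.1846 0.013 rect [ 0.4773 -0.1875] [0.019 0.025] 89.8
dark 2006 [281. 204.] mean [ 0.4399 -0.3193  0.0426] zt 0.052 circ 0.4397 -0.3253 0.0194 rect [ 0.439  -0.3236] [0.026 0.034] 4.1
dark 28356 [207. 370.] mean [ 0.4204 -0.3044  0.2292] zt 0.246 circ 0.4411 -0.3023 0.0556 rect [ 0.441  -0.3018] [0.111 0.004] 0.6
dark 9168 [463. 309.] mean [ 0.495  -0.308   0.2023] zt 0.228 circ 0.496 -0.3008 0.0164 rect [ 0.4933 -0.2993] [0.03  0.018] 61.3
```

View pics/w8.png

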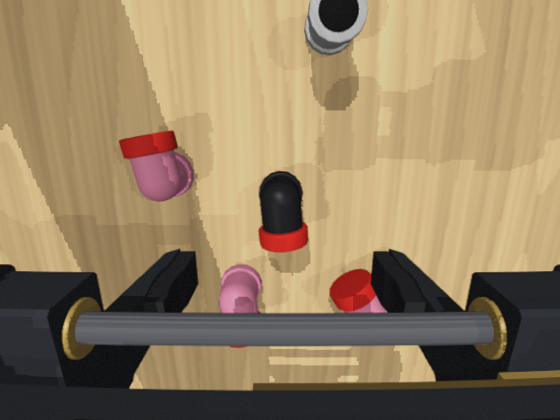

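The elbow is at (283,210), tilted about 5°. The pink ones at (155,165), (240,290) and (355,290) are clear of the finger paths.

```bash
python3 -m creep '{"angular":[[0,0,-5],[0,0,-5],[0,0,-5],[0,0,-5],[0,0,-5],[0,0,-5],[0,0,-5],[0,0,-5],[0,0,-5],[0,0,-5],[0,0,-5],[0,0,-5],[0,0,-5],[0,0,-5],[0,0,-5]],"xyz":[[-0.002,-0.002,0.04],[-0.002,-0.002,0.08],[-0.002,-0.002,0.11],[-0.002,-0.002,0.122],[-0.002,-0.002,0.125],[-0.002,-0.002,0.125],[-0.002,-0.002,0.125],[-0.002,-0.002,0.125],[-0.002,-0.002,0.125],[-0.002,-0.002,0.125],[-0.002,-0.002,0.125],[-0.002,-0.002,0.1],[-0.002,-0.002,0.05],[-0.002,-0.002,0],[-0.002,-0.002,0]],"claw":[0.088,0.088,0.088,0.088,0.088,0.02,0.02,0.02,0.02,0.02,0.02,0.02,0.02,0.02,0.02]}' 35; python3 - <<'E'
from h import *
f,P=wrist("w9"); report(f,P,200,["red"])
from bench import ctrl
R=Ro.from_quat(ctrl.sense()["orientation"]).as_matrix()
print(R.T@np.array([.121,.485,0]))
E
```

```text
time_s: 22.12
ee_pos: [0.4414, -0.3306, 0.146]
orientation: [0.675, 0.738, -0.0, 0.004]
contact_force: [0.2, 0.1, -1.8]
grip_width: 0.0332
grip_force: 35.0
tcp [ 0.4414 -0.3306  0.146 ] tool x [-0.0895  0.996  -0.0067] y [0.996  0.0896 0.0048] t 22.125
red 1040 [153. 123.] mean [ 0.3414 -0.2721  0.0511] zt 0.056 circ 0.3373 -0.2736 0.0155 rect [ 0.3367 -0.273 ] [0.03  0.014] 10.2
red 1043 [284. 354.] mean [ 0.4439 -0.3526  0.1834] zt 0.185 circ 0.4442 -0.353 0.0141 rect [ 0.4442 -0.3525] [0.028 0.011] 3.4
[ 0.47222271  0.16392262 -0.0010444 ]
```

View pics/w9.png

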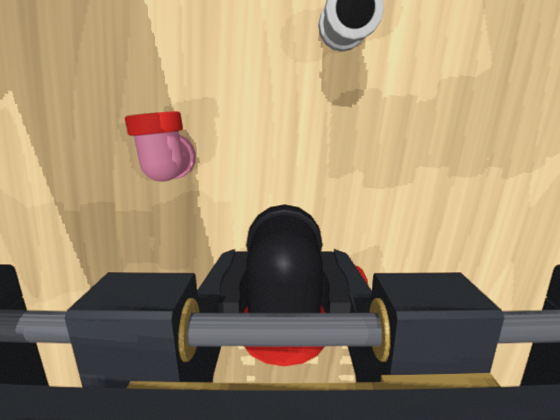

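The elbow is held level at (284,280) with its cap towards the gripper. Carry it to the red bay.

```bash
python3 -m creep '{"angular":[[0,0,0],[0,0,0],[0,0,0],[0,0,0],[0,0,0],[0,0,0],[0,0,0],[0,0,0],[0,0,0],[0,0,0],[0,0,0],[0,0,0],[0,0,0],[0,0,0]],"xyz":[[0.03,0.01,0],[0.08,0.028,0],[0.13,0.045,0],[0.18,0.063,0],[0.23,0.08,0],[0.28,0.097,0],[0.33,0.115,0],[0.38,0.132,0],[0.43,0.149,0],[0.46,0.16,0],[0.472,0.164,0],[0.472,0.164,0],[0.472,0.164,0],[0.472,0.164,0]],"claw":[0.02,0.02,0.02,0.02,0.02,0.02,0.02,0.02,0.02,0.02,0.02,0.02,0.02,0.02]}'; python3 - <<'E'
from h import *
f,P=wrist("w10"); report(f,P,200,["red","blue"])
E
```

```text
time_s: 23.92
ee_pos: [0.5605, 0.1551, 0.1416]
orientation: [0.675, 0.737, -0.0, -0.0]
contact_force: [0.6, 0.4, -2.6]
grip_width: 0.0334
grip_force: 35.0
tcp [0.5605 0.1551 0.1416] tool x [-8.780e-02  9.961e-01 -2.000e-04] y [ 9.961e-01  8.780e-02 -2.000e-04] t 23.925
red 8090 [283. 182.] mean [0.5592 0.1702 0.0101] zt 0.01 circ 0.5603 0.1584 0.0656 rect [0.5602 0.1586] [0.093 0.093] 9.0
red 1068 [535. 172.] mean [0.7811 0.2007 0.0138] zt 0.017 circ 0.7813 0.2016 0.0286 rect [0.7832 0.2001] [0.057 0.013] 50.4
red 1045 [284. 354.] mean [0.5631 0.1329 0.179 ] zt 0.181 circ 0.5631 0.1322 0.0142 rect [0.563  0.1333] [0.028 0.011] 4.9
blue 12500 [273.  66.] mean [0.5441 0.26   0.0307] zt 0.077 circ 0.5432 0.2698 0.0211 rect [0.5435 0.2694] [0.041 0.041] 6.6
```

View pics/w10.png

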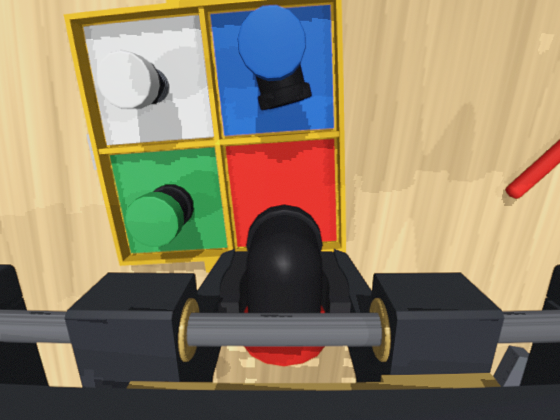

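All three placed fittings stand in their bays: white (130,78), blue (272,45), green (160,212). The elbow is above red, about 3 mm short in y.

```bash
python3 -m creep '{"angular":[[0,0,0],[0,0,0],[0,0,0],[0,0,0],[0,0,0],[0,0,0],[0,0,0],[0,0,0],[0,0,0],[0,0,0],[0,0,0],[0,0,0],[0,0,0],[0,0,0],[0,0,0],[0,0,0],[0,0,0]],"xyz":[[0.003,0,0.04],[0.003,0,0.08],[0.003,0,0.108],[0.003,0,0.116],[0.003,0,0.118],[0.003,0,0.118],[0.003,0,0.118],[0.003,0,0.118],[0.003,0,0.118],[0.003,0,0.06],[0.003,0,0],[0.003,0,-0.06],[-0.05,0,-0.12],[-0.1,0,-0.18],[-0.1,0,-0.18],[-0.1,0,-0.18],[-0.1,0,-0.18]],"claw":[0.02,0.02,0.02,0.02,0.02,0.02,0.062,0.062,0.062,0.062,0.062,0.062,0.062,0.062,0.062,0.062,0.062]}'; python3 - <<'E'
from h import *
from bench import ctrl
f,P=wrist("w11"); report(f,P,200,["red","blue","green","white","dark"])
cv2.imwrite("pics/scene1.png",ctrl.grab_frame("scene")["color"])
E
```

```text
time_s: 26.1
ee_pos: [0.5688, 0.0575, 0.3201]
orientation: [0.675, 0.738, -0.0, -0.001]
contact_force: [-0.8, 0.2, -0.1]
grip_width: 0.062
grip_force: 0.0
tcp [0.5688 0.0575 0.3201] tool x [-8.97e-02  9.96e-01  8.00e-04] y [ 0.996   0.0897 -0.002 ] t 26.1
red 717 [464.  67.] mean [0.7938 0.2135 0.015 ] zt 0.017 circ 0.7935 0.2137 0.046 rect [0.7943 0.2131] [0.091 0.013] 51.9
red 4108 [284.  92.] mean [0.5599 0.1579 0.014 ] zt 0.043 circ 0.5623 0.1555 0.03 rect [0.5627 0.1586] [0.041 0.053] 5.1
red 855 [448. 258.] mean [ 0.8344 -0.0581  0.0193] zt 0.021 circ 0.8383 -0.0603 0.0311 rect [ 0.8375 -0.0587] [0.048 0.048] 85.0
blue 2583 [278.  27.] mean [0.5452 0.2382 0.0093] zt 0.01 circ 0.5471 0.2436 0.0536 rect [0.5468 0.243 ] [0.093 0.059] 8.5
green 4665 [209.  97.] mean [0.461  0.1434 0.0199] zt 0.059 circ 0.4609 0.141 0.0215 rect [0.461 0.141] [0.041 0.041] 4.8
white 3534 [200.  27.] mean [0.4464 0.2272 0.0173] zt 0.061 circ 0.4445 0.2397 0.0187 rect [0.4449 0.2353] [0.037 0.021] 4.8
white 235 [499.  32.] mean [0.8308 0.2599 0.0158] zt 0.018 circ 0.8312 0.2601 0.0137 rect [0.832  0.25
[... 204 characters left out ...]
8 ] zt 0.055 circ 0.4705 -0.0595 0.0183 rect [ 0.4699 -0.0588] [0.033 0.022] 49.9
dark 727 [283.  14.] mean [0.551  0.2428 0.0506] zt 0.058 circ 0.5529 0.2438 0.0152 rect [0.5528 0.2445] [0.029 0.02 ] 19.3
dark 660 [286.  86.] mean [0.562  0.1634 0.0551] zt 0.059 circ 0.5616 0.1623 0.0183 rect [0.5614 0.1643] [0.026 0.032] 5.1
dark 29056 [213. 368.] mean [0.5484 0.0769 0.4084] zt 0.425 circ 0.5664 0.0795 0.0558 rect [0.5663 0.0803] [0.111 0.004] 5.2
dark 9542 [439. 304.] mean [0.6111 0.081  0.3837] zt 0.407 circ 0.6167 0.0835 0.0178 rect [0.6105 0.0886] [0.035 0.019] 50.8
dark 237 [556. 362.] mean [0.6446 0.0729 0.3979] zt 0.4 circ 0.6381 0.0783 0.0148 rect [0.6385 0.0788] [0.007 0.029] 52.2
```

View pics/w11.png

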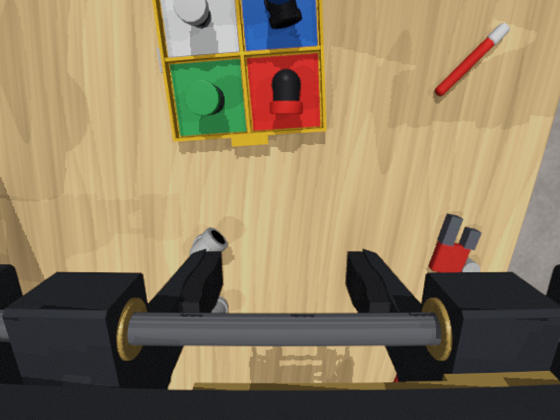

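View pics/scene1.png

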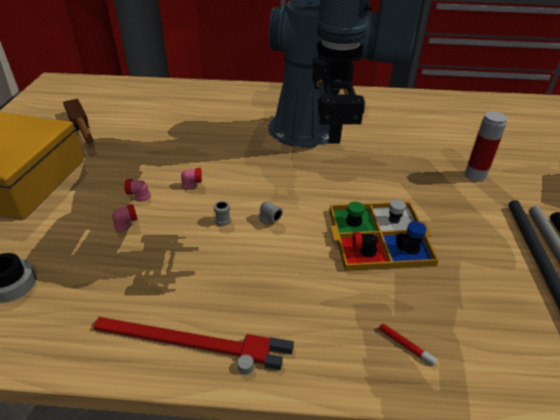

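The wrist view shows the elbow upright in red (286,92) and the coupling in green (205,97). The scene view shows all four fittings upright in their bays, and the galvanised pair undisturbed at (222,212) and (270,213). The elbow is within about 3 mm of the red bay's centre.

```bash
python3 -c "
from bench import ctrl
print(ctrl.finish_job())"
```

```text
the job is handed in; nothing more can be done
None
```

I handed in the job at about 26 s: all four black fittings stand upright in the bays of their own colours, with positions measured well within 15 mm of centre, and the galvanised fittings were not moved; the judging result was not shown.

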